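# Clamp a rock core in the V-block

## Task

Get the thick rock core ready for preparation: take the chisel out of the V-block and put it in the shallow metal tool tray, then lower the thick core gently (no dropping) into the vees, slide it along until its end butts against the end stop, and swing the clamp over and press it down firmly so that its pad grips the core. Leave the clamp holding the core by itself; do not ram the stop or crush the core, and leave the thin core, the bottle and the mug where they are.

Things in the scene. Friction and masses are not known exactly. Their poses are not given: they have to be found in the camera images.
- vblock: Steel V-block fixed to the bench. Origin: underside, centred between the V rests; x along the groove towards the end stop, y across it towards the clamp post, z up. Base plate 150 (x) x 12 thick, y -48 to +97. Two V rests, 26 long, 80 wide, centred at x = -45 and +45, tops at z = 61; between them (x -32 to +32) open down to the plate. 90-degree vees, apex line at y = 0, z = 35.
- seat (a point): Where the centre of the thick core is when it lies seated in both vees and butts against the stop: V-block x = 0, y = 0, z = 64.7 (the core's top is then at z = 85.7). Axes as the V-block's.
- stop: End stop: upright steel plate, 8 thick, 50 wide, fixed at the +x end of the V-block, top at z = 95 of the V-block. Origin: middle of its face that looks towards the vees (V-block x = +65, y = 0, z = 65); axes as the V-block's.
- core_thick: Thick rock core: grey stone cylinder, 42 diameter, 130 long, 0.3 to 0.55 kg. Origin at its centre, x along its axis. Starts lying in either of the two places of the wooden rest. Pressed down in the vees it jams and will not slide; eased so that it bears lightly (or is lifted about 1 off) it slides with a few N.
- core_thin: Thin rock core, same stone and length but 30 diameter; origin at its centre, x along its axis. Lies in the other place of the rest, to be left alone.
- rest: Wooden rest, fixed: board 130 x 200 x 8 with small chocks 7 high (at x 37 to 53 either side) that keep the cores from rolling; cores lie along its x, in places at y = -50 and +50. Origin: centre of the underside.
- chisel: Steel chisel lying in the vees along the groove: round bar 16 diameter, 130 long with a flat tip at its +x end; 0.17 kg. Origin on its axis at mid-length, x along it. At the start its axis is 46 above the V-block's underside.
- tray: Shallow metal tool tray, fixed: outside 200 (x) x 110 (y) x 28 high, walls and floor 4 to 5 thick, open on top. Origin: centre of the underside.
- clamp: Clamp lever with a round rubber pad under it, 80 from the hinge. Origin at the middle of its hinge axis, V-block x = 0, y = +80, z = 100 (post below it 34 x 26), axis parallel to V-block x. The hinge is stiff (0.3 N m): the lever stays wherever it is left, so press it until the pad bears firmly on the core, at q about 0.06. It starts open, q = 2.5 to 2.9, leaning to +y.
- clamp_knob (a point): Centre of the grey drum-shaped knob, 32 diameter, 30 wide with flat ends along the hinge direction (x), on the end of the clamp lever (round bar 12 thick), 140 from the hinge axis. At lever angle q (0 level over the vees, 1.57 upright) it is at V-block x = 0, y = 80 - 140 cos q, z = 100 + 140 sin q. About 8 to 15 N down on the knob of the closed lever makes the pad grip enough.
- bottle: White plastic bottle, 56 diameter, 130 high, standing; bystander. Origin: centre of its underside.
- mug: White ceramic mug, 80 diameter, 90 high, standing; bystander. Origin: centre of its underside.
Things that resemble listed ones, but are neither listed nor needed, are in the scene too. Of the things shaped like the vblock, the steel one is meant. Several things have the shape of the chisel; the one meant has the colours described above.

How it is judged:
By the outcome, as a careful person would: the job done as asked, in the order asked, and still so for the second after the job is handed in, with the robot touching nothing.
It also fails if it takes over 72 s, if anything falls off the work surface, if the arm or the gripper's body presses on something with over 40 N, if the wrist force passes 120 N, or if a joint passes its speed limit or range.

## Robot

A 6-joint arm with a two-finger parallel gripper is mounted at the origin on the work surface. World frame = base frame: x ahead of the robot, y to its left, z up, the work surface at z = 0. Lengths are in mm, angles in rad, forces in N, time in s.
With the tool pointing down it reaches from about 325 to 1000 mm from the base axis. Payload 5.1 kg.
Tool frame: the origin (TCP) lies at the very end of the fingers, on their centre line; the grasp point (between the pads) lies 19 mm behind it; z points along the fingers, y is the line along which they close (so a half turn about z gives the same grasp; the last joint's range is limited). The gripper opens to 85 mm and grips with 20 to 120 N. Pads are 22 mm wide; open, the fingers measure 114 mm over their backs; the gripper's body (76 mm by 85 mm) begins 54 mm behind the grasp point. The pads swing forward as they close: fully open they stand 13 mm farther back than shut.
Start: joints at [-1.294, 0.124, 1.65, -0, 1.367, -0.083], TCP at [228.824, -608.378, 206.922] pointing down, gripper open.
Joint ranges: [-2.61, 2.61], [-1.02, 2.33], [0.03, 2.71], [-1.35, 4.49], [0.32, 2.68], [-2.91, 2.91]. Speed limits (rad/s): [2.57, 2.57, 3.14, 3.14, 3.14, 3.14].

## Interface

Orientations are given as a rotation vector (axis times angle).
In Python, from bench import sensors, optics, ticket gives the robot as it stands. The module is installed in compiled form; this text tells all that it offers.
- The arm moves only by the tool jog_arm, never from a script. Its argument "increments" is a list of rows, each a list of 3 entries, a list of its own where there are three numbers: the shift along the tool's x, y, z as a fraction of full scale, then the turn, a rotation vector about the tool's x, y, z as a fraction of full scale, then the gripper command: -1 is fully open, 1 is shut, values between are in proportion. A call has 1 to 20 rows; each row is the pose to reach, as a shift and turn from the pose commanded when the call began, along the tool's axes at that moment; what a row does not reach only later rows make up. Full scale, the value 1, is 500 mm for a shift and 1.5 rad for a turn. A row lasts 1/8 s, in which the tool goes at most 62.5 mm and 10.7 degrees, less where a joint would pass 70% of its speed; a pose out of reach is approached as far as the arm can. A call with a number of a shift or a turn outside -1 to 1 is refused whole. A call with a gripper value outside its range is refused whole. The fingers move at their own pace and stop on an object; "squeeze" is the grip in N (left out, the last holds). Time passes only in rows, so rows that repeat a pose let the fingers close. It gives the time, the measured TCP pose, the force, the opening and the grip force at its end, in the units of the state.
- sensors.get_state(): the state, without advancing time (a new reading comes with each control period).
- optics.snapshot(name): name is "scene" or "top" or "wrist"; returns a dict with "image" (400x640x3 uint8, red, green, blue), "K" (3x3 intrinsics, pixels), "rvec" (rotation vector, rad) and "tvec" (3), from world to camera coordinates, as OpenCV has them. Camera axes: x right, y down, z forward; pixel columns grow to the right and rows downward; lengths in mm; the calibration is good to about 2 mm. A picture is of the moment at which its call begins. There is no depth.
- ticket.hand_in(): hands the job in; it is judged then, once.
The state is a dict: "clock": time; "joint_positions": joint angles; "joint_vel": joint speeds; "tau": joint torques, N m; "position": TCP position; "tcp_rot": TCP orientation; "wrist_force": force on the tool from outside, world axes, zero at the start; "ft_torque": the same for the moment, N m; "gripper_width": opening from 0.0 (shut) to 1.0 (fully open); "grasp_force": force on a finger pad.
Only numpy, scipy, OpenCV 4.12 (cv2) and the standard library are available. Lean on these libraries where they do the work, as an engineer would, in place of code of your own. Each camera call takes 0.05 s, during which the arm holds its last target. There are 200 camera calls.

## Working session

There is one attempt and no reset: what is moved stays moved. The work goes in short steps, Python scripts to look and compute and a tool call to move; the robot and the scene stay as the last step left them, time stands still between calls to the robot, and variables do not carry over. Pictures are saved under pics/ and viewed, at most 10 in all, crops included, and the job is handed in when it is done.

Besides the shell and the picture viewer there is one more tool, called after "Emit:" as name(argument=value, ...) on one line, values as JSON. jog_arm: Moves the arm, as the interface text tells. Shift numbers are shares of 500 mm and turn numbers shares of 1.5 rad, none past 1 either way. Its arguments: {"type":"object","properties":{"increments":{"type":"array"},"squeeze":{"type":"number"}},"required":["increments"]}

```bash
mkdir -p pics; ls; cat > h.py <<'E'
import numpy as np, cv2, pickle
from bench import sensors, optics, ticket
from scipy.spatial.transform import Rotation as R
def snap(cam,name):
    s=optics.snapshot(cam); cv2.imwrite(f'pics/{name}.png',s['image'][:,:,::-1]); pickle.dump(s,open(f'pics/{name}.pkl','wb')); return s
def load(name): return pickle.load(open(f'pics/{name}.pkl','rb'))
def ray(s,uv,z):
    """world point at height z seen at pixel uv"""
    M=cv2.Rodrigues(np.array(s['rvec'],float))[0]; t=np.array(s['tvec'],float).ravel(); K=np.array(s['K'])
    d=M.T@np.linalg.inv(K)@np.array([*uv,1.]); c=-M.T@t
    return c+d*(z-c[2])/d[2]
def proj(s,P): return cv2.projectPoints(np.array(P,float).reshape(-1,3),np.array(s['rvec'],float),np.array(s['tvec'],float),np.array(s['K'],float),None)[0].reshape(-1,2)
def crop(s,name,u0,v0,w,h,k):
    cv2.imwrite(f'pics/{name}.png',cv2.resize(s['image'][v0:v0+h,u0:u0+w,::-1],None,fx=k,fy=k,interpolation=cv2.INTER_CUBIC))
E
python3 - <<'E'
from h import *
for c in('scene','top','wrist'):
    s=snap(c,c); M=cv2.Rodrigues(np.array(s['rvec'],float))[0]; print(c,(-M.T@np.array(s['tvec']).ravel()).round(),M[2].round(2),np.array(s['K'])[0,0])
print(sensors.get_state())
E
```

```text
pics
scene [ 860. -390.  929.] [-0.29  0.42 -0.86] 462.47995860007063
top [ 425.   11. 1001.] [ 0.16  0.   -0.99] 390.37330652222045
wrist [ 306. -579.  372.] [-0.3  -0.11 -0.95] 297.4150571385563
{'clock': 0.15, 'joint_positions': array([-1.29361325e+00,  1.24373156e-01,  1.65135884e+00, -3.94947133e-06,
        1.36747364e+00, -8.25952941e-02]), 'joint_vel': array([ 0.00176976, -0.00232915, -0.0029524 ,  0.00165638, -0.00211466,
        0.00073196]), 'tau': array([ 2.59867838e-04, -4.24226475e+01, -3.66013634e+01, -8.17708064e-05,
        4.63571545e-03, -3.16689608e-06]), 'position': array([ 228.67928207, -607.90569851,  205.92473043]), 'tcp_rot': array([-3.08931911e+00, -5.61809553e-01,  2.52039150e-04]), 'wrist_force': array([0.79589268, 0.17788167, 0.55601107]), 'ft_torque': array([ 0.00404081,  0.03496362, -0.0105033 ]), 'grasp_force': 0.0, 'gripper_width': 0.9995454594000823}
```

View pics/top.png

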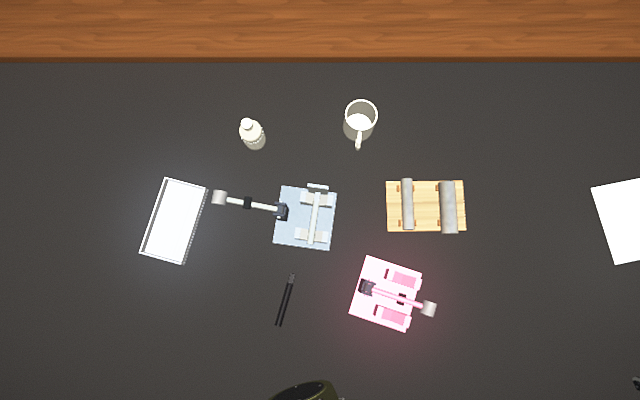

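View pics/scene.png

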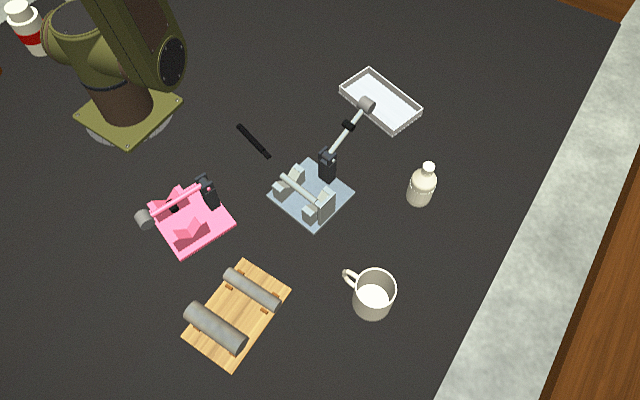

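Top: steel V-block around (305,218) with the stop up (+x) and the post left (+y); tray at (173,221); thick core at (448,207), thin at (407,204). The pink V-block and black chisel are decoys.

```bash
python3 - <<'E'
from h import *
t=load('top');s=load('scene')
def c(s,u,v,w,h,k): return cv2.resize(s['image'][v:v+h,u:u+w,::-1],None,fx=k,fy=k,interpolation=cv2.INTER_CUBIC)
cv2.imwrite('pics/a.png',np.vstack([np.hstack([c(t,265,175,80,80,5),c(s,260,145,100,100,4)]),]))
a=c(t,380,170,100,75,4);b=c(s,175,250,125,125,3)
d=c(t,135,170,80,100,4)
o=np.zeros((400,800,3),np.uint8);o[:300,:400]=a;o[:375,400:775]=b
cv2.imwrite('pics/b.png',o)
E
```

```text
(no output)
```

View pics/a.png

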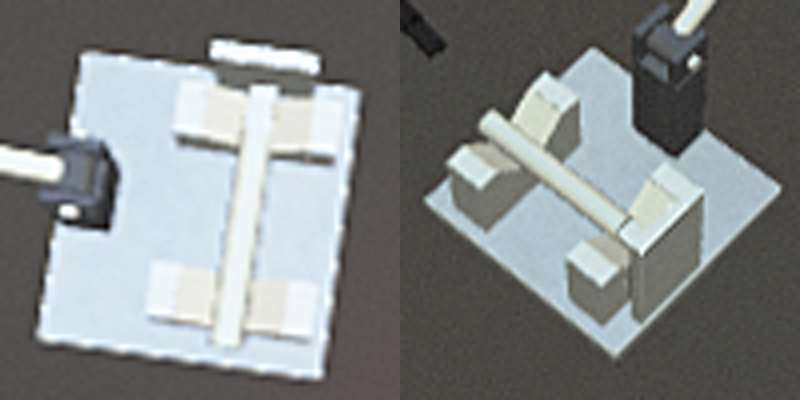

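View pics/b.png

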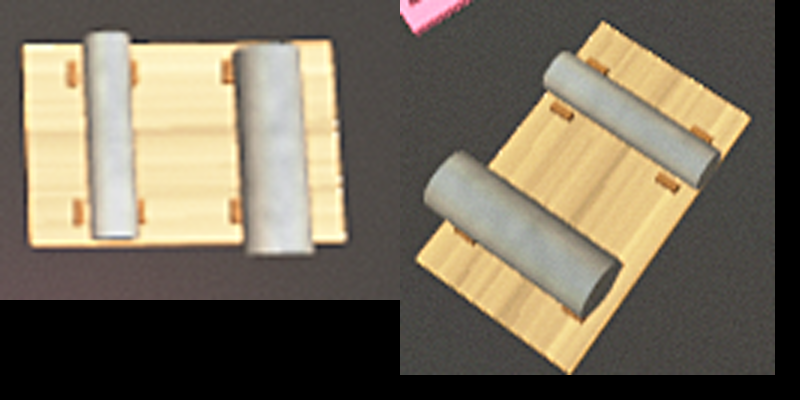

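```bash
cat > fit.py <<'E'
from h import *
from scipy.optimize import least_squares
t=load('top');s=load('scene')
def fit(L,obs,x0):
    # L local pts; obs list of (cam,idx,uv)
    def f(p):
        c,n=np.cos(p[2]),np.sin(p[2]); W=np.array([[p[0]+c*a-n*b,p[1]+n*a+c*b,z] for a,b,z in L])
        return np.concatenate([(proj(S,W[i])[0]-uv) for S,i,uv in obs])
    r=least_squares(f,x0); return r.x, np.abs(r.fun).reshape(-1,2).round(1).tolist()
T=lambda x,y,u0,v0,k:((x+.5)/k-.5+u0,(y+.5)/k-.5+v0)
L=[(75,97,12),(75,-48,12),(-75,-48,12),(-75,97,12)]
tp=[(82,53),(358,90),(322,380),(40,343)]; sp=[(380,187),(215,357),(25,200),(195,47)]
o=[(t,i,T(*p,265,175,5)) for i,p in enumerate(tp)]+[(s,i,T(*p,260,145,4)) for i,p in enumerate(sp)]
vb,r=fit(L,o,[450,50,0]);print('vb',vb,r)
for O in(o[:4],o[4:]):print(fit(L,O,[450,50,0])[0])
L=[(65,100,8),(65,-100,8),(-65,-100,8),(-65,100,8)]
tp=[(22,43),(332,41),(347,243),(30,247)]; sp=[(350,120),(170,374),(16,260),(203,22)]
o=[(t,i,T(*p,380,170,4)) for i,p in enumerate(tp)]+[(s,i,T(*p,175,250,3)) for i,p in enumerate(sp)]
re,r=fit(L,o,[450,-300,0]);print('rest',re,r)
for O in(o[:4],o[4:]):print(fit(L,O,[450,-300,0])[0])
L=[(100,55,28),(100,-55,28),(-100,-55,28),(-100,55,28)]
o=[(t,i,p) for i,p in enumerate([(166,178),(208,187),(182,264),(140,254)])]
print('tray',fit(L,o,[450,350,0]))
# cores: midpoints
print('thick', ray(t,T(266,45,380,170,4),40),ray(t,T(280,253,380,170,4),25))
print('chisel',ray(t,T(265,87,265,175,5),50),ray(t,T(228,345,265,175,5),50))
c,n=np.cos(vb[2]),np.sin(vb[2])
w=lambda x,y,z:np.array([vb[0]+c*x-n*y,vb[1]+n*x+c*y,z])
print('seat',w(0,0,64.7),'stop top',proj(t,[w(73,25,95),w(73,-25,95)]))
for q in(2.5,2.6,2.7,2.8,2.9):
    k=w(0,80-140*np.cos(q),100+140*np.sin(q));print(q,k.round(),proj(t,k),proj(s,k))
E
python3 fit.py
```

```text
vb [ 5.38333611e+02  2.44407491e+01 -1.37375150e-01] [[0.0, 0.1], [0.5, 0.2], [0.1, 0.4], [0.7, 0.1], [1.1, 0.1], [0.4, 0.3], [0.6, 0.3], [0.7, 0.2]]
[ 5.38918586e+02  2.41709744e+01 -1.29399880e-01]
[ 5.37780693e+02  2.47816443e+01 -1.44842591e-01]
rest [ 5.73804382e+02 -2.60826660e+02  9.24621363e-03] [[0.2, 0.7], [0.2, 0.5], [0.5, 0.0], [0.1, 0.3], [0.9, 0.5], [0.1, 0.8], [0.5, 0.2], [0.1, 0.0]]
[ 5.74387997e+02 -2.61114409e+02  1.05708335e-02]
[ 5.73432969e+02 -2.60671197e+02  8.58439632e-03]
tray (array([ 5.33624682e+02,  3.74825764e+02, -2.58870929e-01]), [[0.0, 1.1], [0.9, 0.7], [0.6, 0.9], [0.3, 0.6]])
thick [ 631.5129617  -307.35839757   40.        ] [ 502.10627218 -314.10632564   25.        ]
chisel [601.19909164  15.49341291  50.        ] [474.07244263  33.30871251  50.        ]
seat [538.33361146  24.4407491   64.7       ] stop top [[307.50162571 183.19284544]
 [328.43351191 186.03249136]]
2.5 [565. 215. 184.] [[223.42774348 197.45175056]] [[362.17384242 101.02759101]]
2.6 [566. 223. 172.] [[221.16678118 197.86938864]] [[364.03118966 102.63394159]]
2.7 [567. 229. 160.] [[219.59161801 198.40462745]] [[365.46797481 104.73785665]]
2.8 [567. 234. 147.] [[218.69183528 199.04607548]] [[366.48582194 107.29895763]]
2.9 [568. 238. 133.] [[218.44813149 199.78172559]] [[367.09076249 110.27493969]]
```

```bash
cat > plan.py <<'E'
from h import *
import json
def Rd(yaw): return R.from_euler('z',yaw)*R.from_euler('x',np.pi)
def plan(p0,R0,wps,d=4):
    for x,y,z,yaw in wps:
        sh=R0.inv().apply(np.array([x,y,z])-p0)/500; tu=(R0.inv()*Rd(yaw)).as_rotvec()/1.5
        print((np.array([x,y,z]).round(1)).tolist(),'->',sh.round(d).tolist(),tu.round(4).tolist())
VB=(538.4,24.4,-0.137)
def w(x,y,z):
    c,n=np.cos(VB[2]),np.sin(VB[2]); return [VB[0]+c*x-n*y,VB[1]+n*x+c*y,z]
E
python3 - <<'E'
from plan import *
R0=R.from_rotvec([-3.0893,-.5618,.00025])
plan(np.array([228.824,-608.378,206.922]),R0,[(260,-500,300,.36),(538.4,24.4,230,-.137)])
E
```

```text
[260, -500, 300] -> [0.1347, -0.1812, -0.1858] [-0.0011, -0.0001, -0.0001]
[538.4, 24.4, 230.0] -> [1.0251, -0.9666, -0.0444] [-0.0011, 0.0002, 0.3312]
```

Emit:
jog_arm(increments=[[[0.1347,-0.1812,-0.1858],[0,0,0],0],[[0.1347,-0.1812,-0.1858],[0,0,0],0],[[0.98,-0.93,-0.12],[-0.0011,0,0.331],0],[[0.98,-0.93,-0.12],[-0.0011,0,0.331],0],[[0.98,-0.93,-0.12],[-0.0011,0,0.331],0],[[0.98,-0.93,-0.12],[-0.0011,0,0.331],0],[[0.98,-0.93,-0.12],[-0.0011,0,0.331],0],[[0.98,-0.93,-0.12],[-0.0011,0,0.331],0],[[0.98,-0.93,-0.12],[-0.0011,0,0.331],0],[[0.98,-0.93,-0.12],[-0.0011,0,0.331],0],[[0.98,-0.93,-0.12],[-0.0011,0,0.331],0],[[0.98,-0.93,-0.12],[-0.0011,0,0.331],0],[[0.98,-0.93,-0.12],[-0.0011,0,0.331],0],[[0.98,-0.93,-0.12],[-0.0011,0,0.331],0],[[0.98,-0.93,-0.12],[-0.0011,0,0.331],0]])

```text
clock: 2.02
position: [523.4, -1.7, 267.0]
tcp_rot: [3.132, -0.217, 0.001]
wrist_force: [-0.1, -0.5, 0.4]
gripper_width: 0.501
grasp_force: 0.0
```

```bash
python3 - <<'E'
from plan import *
R0=R.from_rotvec([-3.0893,-.5618,.00025])
p=np.array([228.824,-608.378,206.922])+R0.apply([490,-465,-60]); R1=R0*R.from_rotvec(np.array([-.0011,0,.331])*1.5)
print(p,R1.as_rotvec()); st=sensors.get_state();print(st['position'],st['tcp_rot'])
s=snap('wrist','w1')
print(proj(s,[w(-65,0,46),w(65,0,46),w(65,25,95),w(65,-25,95),w(75,-48,12),w(-75,-48,12)]).round(1))
plan(p,R1,[(*w(0,0,90),-.137),(*w(0,0,35),-.137),(*w(0,0,100),-.137)])
E
```

```text
[523.76948678  -0.73272883 267.74456367] [ 3.13418447e+00 -2.14594343e-01 -4.10844946e-04]
[523.38794938  -1.70081136 266.98308678] [ 3.13227318e+00 -2.17128836e-01  5.40551650e-04]
[[298.4 205.3]
 [295.9 106.3]
 [269.6 107.1]
 [315.8 107. ]
 [333.5  98. ]
 [332.  204. ]]
[538.4, 24.4, 90.0] -> [0.0222, -0.0538, 0.3555] [0.0001, 0.0002, 0.0002]
[538.4, 24.4, 35.0] -> [0.0223, -0.0538, 0.4655] [0.0001, 0.0002, 0.0002]
[538.4, 24.4, 100.0] -> [0.0222, -0.0538, 0.3355] [0.0001, 0.0002, 0.0002]
```

View pics/w1.png

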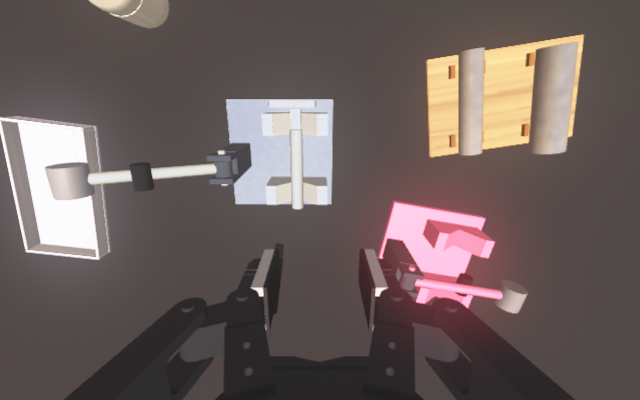

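The wrist view confirms the fit: stop and plate corners lie within about 1 px of prediction, and the chisel is centred in the groove.

Emit:
jog_arm(increments=[[[0.0222,-0.0538,0.1],[0,0,0],0],[[0.0222,-0.0538,0.2],[0,0,0],0],[[0.0222,-0.0538,0.3],[0,0,0],0],[[0.0222,-0.0538,0.38],[0,0,0],0],[[0.0222,-0.0538,0.43],[0,0,0],0],[[0.0223,-0.0538,0.4655],[0,0,0],0],[[0.0223,-0.0538,0.4655],[0,0,0],0],[[0.0223,-0.0538,0.4655],[0,0,0],1],[[0.0223,-0.0538,0.4655],[0,0,0],1],[[0.0223,-0.0538,0.4655],[0,0,0],1],[[0.0223,-0.0538,0.4655],[0,0,0],1],[[0.0223,-0.0538,0.4655],[0,0,0],1]], squeeze=40)

```text
clock: 3.58
position: [538.5, 24.1, 34.2]
tcp_rot: [3.133, -0.214, 0.001]
wrist_force: [-0.2, -0.1, -0.3]
gripper_width: -0.003
grasp_force: 0.0
```

```bash
python3 - <<'E'
from plan import *
s=snap('wrist','w2');t=optics.snapshot('scene');
a=cv2.resize(s['image'][:,:,::-1],None,fx=.75,fy=.75);o=np.zeros((500,800,3),np.uint8)
o[:300,:480]=a; b=cv2.resize(t['image'][130:230,250:370,::-1],None,fx=2.6,fy=2.6); o[:b.shape[0],480:480+b.shape[1]]=b
cv2.imwrite('pics/w2c.png',o); print(sensors.get_state())
E
```

```text
{'clock': 3.675, 'joint_positions': array([-5.39086654e-02,  5.51731881e-02,  2.03451154e+00, -1.82301341e-03,
        1.05165346e+00,  1.65445894e+00]), 'joint_vel': array([-9.32284670e-04,  3.90471953e-04,  8.76004856e-04,  1.28505357e-03,
        8.87332583e-05, -2.13869969e-03]), 'tau': array([ 1.56170398e-03, -3.42360878e+01, -3.16352320e+01, -4.15330287e-03,
       -1.28493593e-03, -4.03975008e-06]), 'position': array([538.47895821,  24.14576526,  34.14747474]), 'tcp_rot': array([ 3.13268540e+00, -2.14401198e-01,  4.36453689e-04]), 'wrist_force': array([ 0.20508579,  0.63366177, -0.117189  ]), 'ft_torque': array([0.0551333 , 0.04255146, 0.01233564]), 'grasp_force': 0.0, 'gripper_width': 0.000535669845152864}
```

View pics/w2c.png

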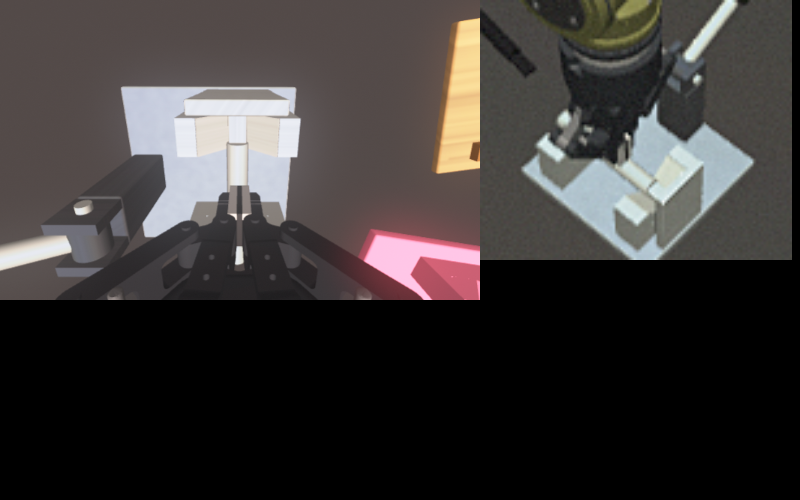

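```bash
python3 - <<'E'
from plan import *
s=load('w2');t=snap('scene','s2')
print('wrist',proj(s,[w(65,0,46),w(53,0,46),w(20,0,46),w(0,0,34),w(-65,0,46)]).round(1))
def c(s,u,v,w,h,k): return cv2.resize(s['image'][v:v+h,u:u+w,::-1],None,fx=k,fy=k,interpolation=cv2.INTER_CUBIC)
print('scene',proj(t,[w(65,0,46),w(20,0,46),w(0,0,34),w(0,0,46),w(-65,0,46)]).round(1))
a=c(s,240,130,160,260,2.3); b=c(t,260,140,100,100,4)
o=np.zeros((600,800,3),np.uint8); o[:a.shape[0],:a.shape[1]]=a; o[:400,400:]=b
cv2.imwrite('pics/c2.png',o)
E
```

```text
wrist [[318.3 137.2]
 [318.3 160.4]
 [318.3 218.9]
 [318.4 241.7]
 [318.4 340.2]]
scene [[325.  209.6]
 [309.6 197.8]
 [303.1 195.3]
 [302.9 192.6]
 [281.8 176.3]]
```

View pics/c2.png

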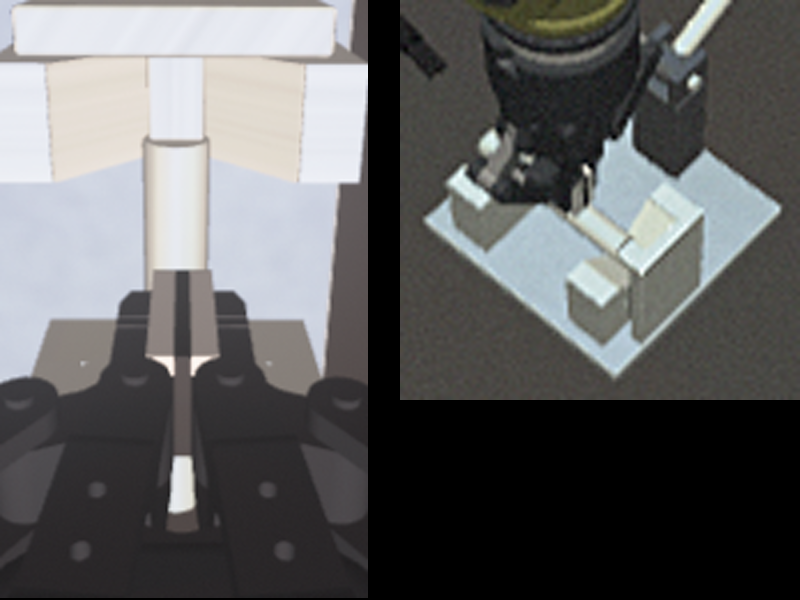

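```bash
python3 - <<'E'
from plan import *
s=load('w2')
for x in(11,-11):
  print(x,[(z,proj(s,w(x,0,z))[0].round(1).tolist()) for z in (30,34,40,46,50,54,60,66,72)])
for z in (34,46,54,60): print(z,np.ptp(proj(s,[w(0,-8,z),w(0,8,z)])[:,0]))
t=load('s2'); print([(z,proj(t,w(11,0,z))[0].round(1).tolist()) for z in (34,46,54,60)])
E
```

```text
11 [(30, [318.4, 222.8]), (34, [318.4, 225.3]), (40, [318.4, 229.3]), (46, [318.3, 233.6]), (50, [318.3, 236.7]), (54, [318.3, 239.8]), (60, [318.3, 244.9]), (66, [318.3, 250.3]), (72, [318.3, 256.2])]
-11 [(30, [318.4, 254.3]), (34, [318.4, 257.4]), (40, [318.4, 262.3]), (46, [318.4, 267.5]), (50, [318.4, 271.2]), (54, [318.4, 275.0]), (60, [318.3, 281.0]), (66, [318.3, 287.5]), (72, [318.3, 294.5])]
34 25.83555453066589
46 27.534985429660082
54 28.79784315658054
60 29.823713700420058
[(34, [306.7, 198.1]), (46, [306.6, 195.4]), (54, [306.5, 193.6]), (60, [306.4, 192.2])]
```

The fingers shut empty. The chisel is still undisturbed in the vees, and the pads' visible faces lie above it. I'll reopen, go deeper (plate clearance allows it) and regrip.

Emit:
jog_arm(increments=[[[0,0,0],[0,0,0],0],[[0,0,0],[0,0,0],0],[[0,0,0],[0,0,0],0],[[0,0,0.01],[0,0,0],0],[[0,0,0.02],[0,0,0],0],[[0,0,0.03],[0,0,0],0],[[0,0,0.03],[0,0,0],0.2],[[0,0,0.03],[0,0,0],0.5],[[0,0,0.03],[0,0,0],0.8],[[0,0,0.03],[0,0,0],1],[[0,0,0.03],[0,0,0],1],[[0,0,0.03],[0,0,0],1]], squeeze=40)

```text
clock: 5.22
position: [539.0, 25.4, 19.7]
tcp_rot: [-3.133, 0.216, -0.002]
wrist_force: [-1.0, 5.7, 1.0]
gripper_width: 0.166
grasp_force: 41.1
```

```bash
python3 - <<'E'
from plan import *
R1=R.from_rotvec([ 3.13418447e+00,-2.14594343e-01,-4.1e-04]); p=np.array([538.4,24.4,20])
plan(p,R1,[(538.4,24.4,240,-.137),(534,375,240,-.259),(534,375,40,-.259),(534,375,16,-.259)])
E
```

```text
[538.4, 24.4, 240.0] -> [-0.0001, 0.0, -0.44] [0.0001, 0.0002, 0.0002]
[534, 375, 240] -> [-0.1044, -0.6934, -0.44] [0.0001, 0.0002, 0.0815]
[534, 375, 40] -> [-0.1043, -0.6935, -0.04] [0.0001, 0.0002, 0.0815]
[534, 375, 16] -> [-0.1043, -0.6935, 0.008] [0.0001, 0.0002, 0.0815]
```

Emit:
jog_arm(increments=[[[0,0,-0.03],[0,0,0],1],[[0,0,-0.1],[0,0,0],1],[[0,0,-0.2],[0,0,0],1],[[0,0,-0.3],[0,0,0],1],[[0,0,-0.4],[0,0,0],1],[[-0.008,-0.05,-0.44],[0,0,0],1],[[-0.022,-0.15,-0.44],[0,0,0.02],1],[[-0.037,-0.25,-0.44],[0,0,0.04],1],[[-0.053,-0.35,-0.44],[0,0,0.06],1],[[-0.068,-0.45,-0.44],[0,0,0.0815],1],[[-0.083,-0.55,-0.44],[0,0,0.0815],1],[[-0.097,-0.65,-0.42],[0,0,0.0815],1],[[-0.1043,-0.6935,-0.37],[0,0,0.0815],1],[[-0.1043,-0.6935,-0.29],[0,0,0.0815],1],[[-0.1043,-0.6935,-0.2],[0,0,0.0815],1],[[-0.1043,-0.6935,-0.12],[0,0,0.0815],1],[[-0.1043,-0.6935,-0.06],[0,0,0.0815],1],[[-0.1043,-0.6935,-0.02],[0,0,0.0815],1],[[-0.1043,-0.6935,0.008],[0,0,0.0815],1],[[-0.1043,-0.6935,0.008],[0,0,0.0815],1]])

```text
clock: 7.72
position: [533.8, 374.4, 14.0]
tcp_rot: [3.113, -0.405, -0.001]
wrist_force: [-0.3, 0.0, -1.8]
gripper_width: 0.162
grasp_force: 40.9
```

Emit:
jog_arm(increments=[[[0,0,0.006],[0,0,0],1],[[0,0,0.011],[0,0,0],1],[[0,0,0.011],[0,0,0],1]])

```text
clock: 8.1
position: [534.3, 374.8, 9.5]
tcp_rot: [3.114, -0.405, 0.001]
wrist_force: [-0.2, -0.2, -1.4]
gripper_width: 0.161
grasp_force: 40.9
```

Emit:
jog_arm(increments=[[[0,0,0.004],[0,0,0],1],[[0,0,0.008],[0,0,0],1],[[0,0,0.008],[0,0,0],1]])

```text
clock: 8.48
position: [533.9, 374.6, 4.7]
tcp_rot: [3.113, -0.405, -0.0]
wrist_force: [-0.1, 0.6, -1.9]
gripper_width: 0.163
grasp_force: 40.9
```

Emit:
jog_arm(increments=[[[0,0,0.004],[0,0,0],1],[[0,0,0.008],[0,0,0],1],[[0,0,0.008],[0,0,0],1]])

```text
clock: 8.85
position: [533.9, 374.6, 0.7]
tcp_rot: [3.113, -0.405, -0.0]
wrist_force: [-0.3, -0.9, -1.8]
gripper_width: 0.165
grasp_force: 40.9
```

Emit:
jog_arm(increments=[[[0,0,0.004],[0,0,0],1],[[0,0,0.008],[0,0,0],1],[[0,0,0.01],[0,0,0],1],[[0,0,0.01],[0,0,0],1]])

```text
clock: 9.35
position: [534.0, 374.6, -4.1]
tcp_rot: [3.114, -0.405, 0.0]
wrist_force: [0.3, -0.6, -1.7]
gripper_width: 0.163
grasp_force: 40.9
```

Emit:
jog_arm(increments=[[[0,0,0.003],[0,0,0],1],[[0,0,0.006],[0,0,0],1],[[0,0,0.006],[0,0,0],1]])

```text
clock: 9.72
position: [533.9, 374.6, -7.2]
tcp_rot: [3.113, -0.405, 0.0]
wrist_force: [-0.4, 0.1, -1.6]
gripper_width: 0.162
grasp_force: 40.9
```

Emit:
jog_arm(increments=[[[0,0,0.004],[0,0,0],1],[[0,0,0.008],[0,0,0],1],[[0,0,0.008],[0,0,0],1]])

```text
clock: 10.1
position: [533.9, 374.6, -11.3]
tcp_rot: [3.113, -0.405, -0.0]
wrist_force: [0.9, -0.1, -1.5]
gripper_width: 0.163
grasp_force: 40.9
```

Emit:
jog_arm(increments=[[[0,0,0.002],[0,0,0],1],[[0,0,0.004],[0,0,0],1],[[0,0,0.004],[0,0,0],1]])

```text
clock: 10.48
position: [534.0, 374.6, -13.0]
tcp_rot: [3.114, -0.405, 0.0]
wrist_force: [0.7, 0.2, -1.4]
gripper_width: 0.164
grasp_force: 40.9
```

Emit:
jog_arm(increments=[[[0,0,0.002],[0,0,0],1],[[0,0,0.004],[0,0,0],1],[[0,0,0.004],[0,0,0],1]])

```text
clock: 10.85
position: [534.2, 374.7, -14.6]
tcp_rot: [3.114, -0.405, 0.001]
wrist_force: [0.8, -0.4, 0.4]
gripper_width: 0.158
grasp_force: 41.1
```

```bash
python3 - <<'E'
from plan import *
R2=R.from_rotvec([ 3.13418447e+00,-2.14594343e-01,-4.1e-04])*R.from_rotvec([0,0,.0815*1.5]); p=np.array([534,375,-13.5])
print(R2.as_rotvec())
plan(p,R2,[(534,375,240,-.259),(550,0,240,-.13),(560,-115,200,.01)])
E
```

```text
[ 3.11520663e+00 -4.05649286e-01 -4.02494327e-04]
[534, 375, 240] -> [-0.0001, 0.0001, -0.507] [0.0001, 0.0002, 0.0]
[550, 0, 240] -> [0.2229, 0.7169, -0.507] [0.0001, 0.0002, -0.086]
[560, -115, 200] -> [0.3011, 0.9341, -0.427] [0.0001, 0.0002, -0.1793]
```

Emit:
jog_arm(increments=[[[0,0,0],[0,0,0],0.4],[[0,0,0],[0,0,0],0.4],[[0,0,0],[0,0,0],0.4],[[0,0,-0.02],[0,0,0],0.4],[[0,0,-0.08],[0,0,0],0.2],[[0,0,-0.2],[0,0,0],0],[[0,0,-0.32],[0,0,0],-0.4],[[0,0,-0.44],[0,0,0],-0.4],[[0,0,-0.507],[0,0,0],-0.4],[[0.03,0.09,-0.507],[0,0,-0.01],-0.4],[[0.06,0.19,-0.507],[0,0,-0.03],-0.4],[[0.1,0.31,-0.507],[0,0,-0.05],-0.4],[[0.13,0.43,-0.507],[0,0,-0.07],-0.4],[[0.17,0.55,-0.507],[0,0,-0.09],-0.4],[[0.21,0.67,-0.507],[0,0,-0.11],-0.4],[[0.25,0.79,-0.49],[0,0,-0.14],-0.4],[[0.29,0.9,-0.44],[0,0,-0.1793],-0.4],[[0.3011,0.9341,-0.427],[0,0,-0.1793],-0.4]])

```text
clock: 13.1
position: [559.1, -117.6, 198.4]
tcp_rot: [3.14, 0.01, -0.002]
wrist_force: [0.2, 0.3, 0.1]
gripper_width: 0.702
grasp_force: 0.0
```

```bash
python3 - <<'E'
from plan import *
R3=R.from_rotvec([3.11520663,-.405649286,-.0004])*R.from_rotvec([0,0,-.1793*1.5]);print(R3.as_rotvec())
plan(np.array([560,-115,200]),R3,[(567,-311,130,.01)])
E
```

```text
[ 3.14150244e+00  1.56691176e-02 -4.14511004e-04]
[567, -311, 130] -> [0.0101, 0.3921, 0.14] [0.0, 0.0002, -0.0]
```

Emit:
jog_arm(increments=[[[0.002,0.1,0],[0,0,0],-0.4],[[0.005,0.22,0.02],[0,0,0],-0.4],[[0.008,0.33,0.06],[0,0,0],-0.4],[[0.0101,0.3921,0.12],[0,0,0],-0.4],[[0.0101,0.3921,0.14],[0,0,0],-0.4],[[0.0101,0.3921,0.14],[0,0,0],-0.4]])

```text
clock: 13.85
position: [566.8, -309.8, 129.1]
tcp_rot: [3.141, 0.016, -0.002]
wrist_force: [0.5, 0.0, 0.5]
gripper_width: 0.698
grasp_force: 0.0
```

```bash
python3 - <<'E'
from plan import *
a=snap('wrist','w3');b=snap('scene','s3');c=snap('top','t3');print(sensors.get_state()['position'])
def cr(s,u,v,w,h,k): return cv2.resize(s['image'][v:v+h,u:u+w,::-1],None,fx=k,fy=k,interpolation=cv2.INTER_CUBIC)
o=np.zeros((600,800,3),np.uint8); o[:375,:400]=cr(a,160,0,320,300,1.25)
x=cr(b,150,160,160,200,2.5)
o[:500,400:]=x; y=cr(c,130,170,80,100,2.2);o[380:600,:176]=y
cv2.imwrite('pics/c3.png',o)
print(proj(b,[[567,-311,z] for z in(130,150,170)]),proj(a,[[502,-311.5,29],[632,-310.5,29],[567,-311,29]]))
E
```

```text
[ 568.05575207 -310.24201826  131.48298198]
[[205.33833244 313.70771169]
 [202.83926115 310.37427847]
 [200.2286767  306.89210133]] [[319.80678546 255.22270029]
 [320.35337343 121.85037774]
 [320.05956899 193.54127227]]
```

View pics/c3.png

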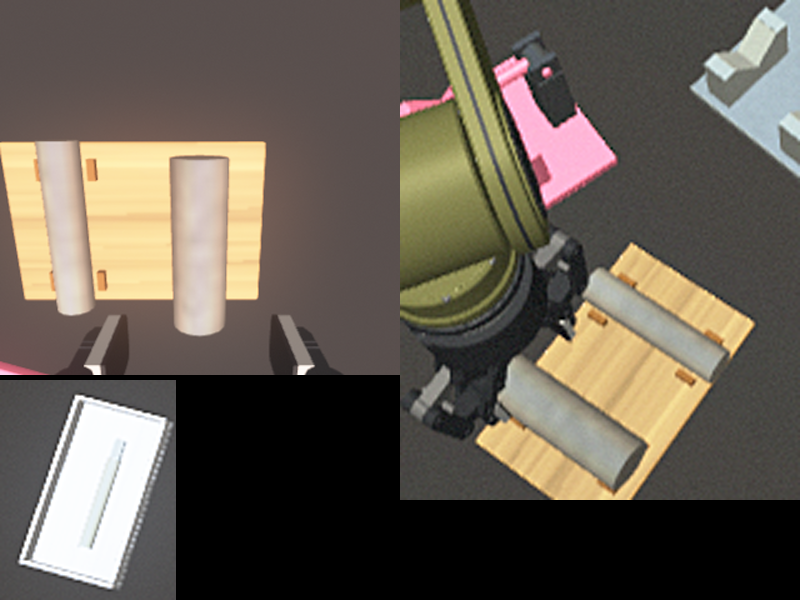

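```bash
python3 - <<'E'
from plan import *
a=load('w3')
for x in(498,502,506): print(x,proj(a,[x,-311,50])[0])
for x in(624,628,632,636): print(x,proj(a,[x,-311,50])[0])
g=a['image'][:,310:330].mean((1,2)).astype(int); print('far',list(zip(range(118,136),g[118:136])),'near',list(zip(range(255,275),g[255:275])))
for v in(140,200,250):
  r=a['image'][v].astype(int); sat=r[:,0]-r[:,2]; print(v,[u for u in range(270,370) if (sat[u]<35)!=(sat[u-1]<35)])
E
```

```text
498 [319.29265952 269.91493806]
502 [319.33851173 266.20099925]
506 [319.38478783 262.45272616]
624 [320.97278066 133.82842632]
628 [321.03544553 128.75269512]
632 [321.09878844 123.62204366]
636 [321.16282047 118.43557573]
far [(118, np.int64(213)), (119, np.int64(215)), (120, np.int64(217)), (121, np.int64(218)), (122, np.int64(219)), (123, np.int64(216)), (124, np.int64(158)), (125, np.int64(109)), (126, np.int64(111)), (127, np.int64(133)), (128, np.int64(183)), (129, np.int64(198)), (130, np.int64(200)), (131, np.int64(201)), (132, np.int64(201)), (133, np.int64(201)), (134, np.int64(202)), (135, np.int64(202))] near [(255, np.int64(212)), (256, np.int64(212)), (257, np.int64(212)), (258, np.int64(212)), (259, np.int64(212)), (260, np.int64(212)), (261, np.int64(211)), (262, np.int64(211)), (263, np.int64(210)), (264, np.int64(210)), (265, np.int64(209)), (266, np.int64(208)), (267, np.int64(188)), (268, np.int64(129)), (269, np.int64(94)), (270, np.int64(91)), (271, np.int64(90)), (272, np.int64(90)), (273, np.int64(90)), (274, np.int64(90))]
140 [311, 332]
200 [311, 331, 369]
250 [299, 309, 331, 340]
```

Emit:
jog_arm(increments=[[[-0.004,0,0.06],[0,0,0],-0.4],[[-0.004,0,0.14],[0,0,0],-0.4],[[-0.004,0,0.2],[0,0,0],-0.4],[[-0.004,0,0.24],[0,0,0],-0.4],[[-0.004,0,0.265],[0,0,0],-0.4],[[-0.004,0,0.278],[0,0,0],-0.4],[[-0.004,0,0.278],[0,0,0],-0.4],[[-0.004,0,0.278],[0,0,0],-0.1],[[-0.004,0,0.278],[0,0,0],0.1],[[-0.004,0,0.278],[0,0,0],0.4],[[-0.004,0,0.278],[0,0,0],1],[[-0.004,0,0.278],[0,0,0],1],[[-0.004,0,0.278],[0,0,0],1]], squeeze=50)

```text
clock: 15.62
position: [566.0, -311.3, -7.8]
tcp_rot: [3.14, 0.015, 0.003]
wrist_force: [-0.3, 3.3, 6.1]
gripper_width: 0.472
grasp_force: 51.0
```

```bash
sed -i 's/^VB=.*/VB=(538.6,25.7,-0.137)/' plan.py; python3 - <<'E'
from plan import *
R3=R.from_rotvec([3.14150244,.0156691176,-.0004])
plan(np.array([565,-311,-9]),R3,[(*w(-10,0,140),-.137),(*w(-10,0,90),-.137),(*w(-10,0,50),-.137)])
R4=R3*R.from_rotvec([0,0,.098*1.5]);print(R4.as_rotvec())
E
```

```text
[528.7, 27.1, 140.0] -> [-0.0659, -0.6768, -0.298] [0.0, 0.0002, 0.098]
[528.7, 27.1, 90.0] -> [-0.0659, -0.6768, -0.198] [0.0, 0.0002, 0.098]
[528.7, 27.1, 50.0] -> [-0.0659, -0.6768, -0.118] [0.0, 0.0002, 0.098]
[ 3.13415279e+00 -2.15064505e-01 -3.93022139e-04]
```

Emit:
jog_arm(increments=[[[0,0,-0.01],[0,0,0],1],[[0,0,-0.03],[0,0,0],1],[[0,0,-0.05],[0,0,0],1],[[0,0,-0.05],[0,0,0],1],[[0,0,-0.05],[0,0,0],1]])

```text
clock: 16.25
position: [564.9, -311.3, 15.7]
tcp_rot: [3.14, 0.016, 0.0]
wrist_force: [-0.6, -1.0, -3.5]
gripper_width: 0.472
grasp_force: 50.9
```

Emit:
jog_arm(increments=[[[0,0,-0.05],[0,0,0],1],[[0,0,-0.13],[0,0,0],1],[[0,0,-0.22],[0,0,0],1],[[-0.005,-0.03,-0.248],[0,0,0.01],1],[[-0.01,-0.11,-0.248],[0,0,0.03],1],[[-0.02,-0.2,-0.248],[0,0,0.05],1],[[-0.03,-0.3,-0.248],[0,0,0.07],1],[[-0.04,-0.4,-0.248],[0,0,0.098],1],[[-0.05,-0.5,-0.248],[0,0,0.098],1],[[-0.06,-0.59,-0.248],[0,0,0.098],1],[[-0.0659,-0.65,-0.248],[0,0,0.098],1],[[-0.0659,-0.6768,-0.248],[0,0,0.098],1],[[-0.0659,-0.6768,-0.248],[0,0,0.098],1],[[-0.0659,-0.6768,-0.2],[0,0,0.098],1],[[-0.0659,-0.6768,-0.148],[0,0,0.098],1],[[-0.0659,-0.6768,-0.148],[0,0,0.098],1]])

```text
clock: 18.25
position: [526.3, 25.9, 86.1]
tcp_rot: [3.132, -0.217, -0.009]
wrist_force: [0.1, 0.5, -3.4]
gripper_width: 0.47
grasp_force: 51.5
```

```bash
python3 - <<'E'
from plan import *
a=snap('wrist','w4');st=sensors.get_state();print(st['position'],st['wrist_force'])
o=cv2.resize(a['image'][0:300,200:440,::-1],None,fx=2.5,fy=2,interpolation=cv2.INTER_CUBIC);cv2.imwrite('pics/c4.png',o)
z=90-.8+37
print('core',proj(a,[w(-10+65,0,z),w(-10+65,21,z),w(-10+65,-21,z),w(-10+65,0,z+21)]).round(1).tolist())
print('stop top corners near',proj(a,[w(65,25,95),w(65,-25,95)]).round(1).tolist(),'far',proj(a,[w(73,25,95),w(73,-25,95)]).round(1).tolist())
print('rest +x tops',proj(a,[w(58,40,61),w(58,-40,61),w(32,40,61),w(32,-40,61)]).round(1).tolist(),'plate',proj(a,[w(75,97,12),w(75,-48,12)]).round(1).tolist())
E
```

```text
[527.7682242   25.96608477  87.99822669] [ 1.01097763  0.59764589 -3.46206403]
core [[315.0, 139.9], [264.7, 140.0], [365.3, 139.8], [314.4, 147.7]]
stop top corners near [[266.1, 112.0], [365.0, 111.8]] far [[265.1, 95.1], [365.8, 95.0]]
rest +x tops [[251.6, 121.5], [380.4, 121.3], [254.7, 162.9], [377.8, 162.6]] plate [[188.4, 93.9], [379.7, 93.6]]
```

View pics/c4.png

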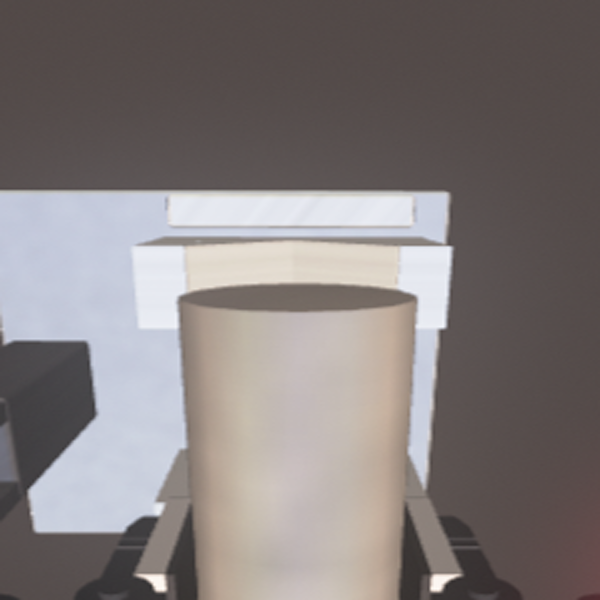

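Emit:
jog_arm(increments=[[[0,-0.0014,0.04],[0,0,0],1],[[0,-0.0014,0.075],[0,0,0],1],[[0,-0.0014,0.1],[0,0,0],1],[[0,-0.0014,0.1],[0,0,0],1],[[0,-0.0014,0.1],[0,0,0],1]])

```text
clock: 18.92
position: [529.3, 27.4, 39.7]
tcp_rot: [3.133, -0.215, 0.002]
wrist_force: [-0.5, -0.5, -4.5]
gripper_width: 0.471
grasp_force: 51.6
```

Emit:
jog_arm(increments=[[[0,0,0.003],[0,0,0],1],[[0,0,0.006],[0,0,0],1],[[0,0,0.008],[0,0,0],1],[[0,0,0.008],[0,0,0],1],[[0,0,0.008],[0,0,0],1]])

```text
clock: 19.55
position: [528.8, 27.5, 35.2]
tcp_rot: [3.133, -0.215, 0.001]
wrist_force: [-0.2, -0.3, -4.5]
gripper_width: 0.476
grasp_force: 51.6
```

Now 2 mm at a time.

Emit:
jog_arm(increments=[[[0,0,0.002],[0,0,0],1],[[0,0,0.005],[0,0,0],1],[[0,0,0.007],[0,0,0],1],[[0,0,0.007],[0,0,0],1],[[0,0,0.007],[0,0,0],1]])

```text
clock: 20.18
position: [528.8, 27.5, 31.6]
tcp_rot: [3.133, -0.215, 0.001]
wrist_force: [-0.2, -0.0, -3.8]
gripper_width: 0.469
grasp_force: 51.6
```

Emit:
jog_arm(increments=[[[0,0,0.002],[0,0,0],1],[[0,0,0.003],[0,0,0],1],[[0,0,0.003],[0,0,0],1],[[0,0,0.003],[0,0,0],1]])

```text
clock: 20.68
position: [528.8, 27.5, 30.1]
tcp_rot: [3.133, -0.215, 0.001]
wrist_force: [-0.3, 0.1, -4.2]
gripper_width: 0.473
grasp_force: 51.6
```

Emit:
jog_arm(increments=[[[0,0,0.002],[0,0,0],1],[[0,0,0.003],[0,0,0],1],[[0,0,0.003],[0,0,0],1],[[0,0,0.003],[0,0,0],1]])

```text
clock: 21.18
position: [528.8, 27.4, 28.6]
tcp_rot: [3.133, -0.215, 0.0]
wrist_force: [1.0, -0.5, -4.3]
gripper_width: 0.472
grasp_force: 51.6
```

Emit:
jog_arm(increments=[[[0,0,0.002],[0,0,0],1],[[0,0,0.002],[0,0,0],1],[[0,0,0.002],[0,0,0],1],[[0,0,0.002],[0,0,0],1]])

```text
clock: 21.68
position: [529.0, 27.3, 28.1]
tcp_rot: [3.132, -0.215, 0.001]
wrist_force: [-3.0, -1.0, 2.5]
gripper_width: 0.469
grasp_force: 52.2
```

Touching the vees. Ease up about 1 mm and slide toward the stop.

Emit:
jog_arm(increments=[[[0,0,-0.0024],[0,0,0],1],[[0.003,0,-0.0024],[0,0,0],1],[[0.006,0,-0.0024],[0,0,0],1],[[0.009,0,-0.0024],[0,0,0],1],[[0.012,0,-0.0024],[0,0,0],1],[[0.012,0,-0.0024],[0,0,0],1]])

```text
clock: 22.42
position: [534.9, 26.7, 28.8]
tcp_rot: [3.133, -0.215, 0.001]
wrist_force: [-0.0, -0.3, -3.2]
gripper_width: 0.471
grasp_force: 51.8
```

Emit:
jog_arm(increments=[[[0.002,0,0],[0,0,0],1],[[0.004,0,0],[0,0,0],1],[[0.004,0,0],[0,0,0],1],[[0.004,0,0],[0,0,0],1]])

```text
clock: 22.92
position: [536.7, 26.3, 28.8]
tcp_rot: [3.133, -0.215, 0.0]
wrist_force: [0.1, -0.5, -4.4]
gripper_width: 0.476
grasp_force: 51.8
```

Emit:
jog_arm(increments=[[[0.001,0,0],[0,0,0],1],[[0.002,0,0],[0,0,0],1],[[0.002,0,0],[0,0,0],1]])

```text
clock: 23.3
position: [537.7, 26.2, 28.9]
tcp_rot: [3.133, -0.215, 0.001]
wrist_force: [0.3, -0.2, -3.6]
gripper_width: 0.471
grasp_force: 51.8
```

Emit:
jog_arm(increments=[[[0.001,0,0],[0,0,0],1],[[0.002,0,0],[0,0,0],1],[[0.002,0,0],[0,0,0],1]])

```text
clock: 23.68
position: [538.7, 26.1, 28.8]
tcp_rot: [3.133, -0.215, 0.0]
wrist_force: [-0.0, 0.0, -3.9]
gripper_width: 0.469
grasp_force: 51.8
```

Emit:
jog_arm(increments=[[[0.001,0,0],[0,0,0],1],[[0.002,0,0],[0,0,0],1],[[0.002,0,0],[0,0,0],1]])

```text
clock: 24.05
position: [539.4, 26.0, 28.7]
tcp_rot: [3.133, -0.215, -0.001]
wrist_force: [-1.8, 0.6, -3.5]
gripper_width: 0.474
grasp_force: 51.8
```

Contact is starting (−1.8 N).

Emit:
jog_arm(increments=[[[0.001,0,0],[0,0,0],1],[[0.001,0,0],[0,0,0],1],[[0.001,0,0],[0,0,0],1]])

```text
clock: 24.42
position: [539.4, 26.0, 28.5]
tcp_rot: [3.133, -0.215, -0.002]
wrist_force: [-4.5, 1.7, -1.9]
gripper_width: 0.471
grasp_force: 51.8
```

Emit:
jog_arm(increments=[[[0.001,0,0],[0,0,0],1],[[0.001,0,0],[0,0,0],1],[[0.001,0,0],[0,0,0],1]])

```text
clock: 24.8
position: [539.3, 26.0, 28.4]
tcp_rot: [3.133, -0.215, -0.005]
wrist_force: [-7.0, 2.4, -0.4]
gripper_width: 0.479
grasp_force: 52.0
```

Emit:
jog_arm(increments=[[[-0.001,0,0.001],[0,0,0],1],[[-0.001,0,0.002],[0,0,0],1],[[-0.001,0,0.002],[0,0,0],1],[[-0.001,0,0.002],[0,0,0],1]])

```text
clock: 25.3
position: [539.3, 26.0, 28.3]
tcp_rot: [3.133, -0.215, -0.003]
wrist_force: [-8.2, 0.2, 2.8]
gripper_width: 0.473
grasp_force: 52.3
```

Emit:
jog_arm(increments=[[[-0.001,0,0.002],[0,0,0],0.05],[[-0.001,0,0.002],[0,0,0],-0.1],[[-0.001,0,0.002],[0,0,0],-0.3],[[-0.001,0,0.002],[0,0,0],-0.4],[[-0.001,0,0.002],[0,0,0],-0.4]], squeeze=20)

```text
clock: 25.92
position: [540.1, 25.9, 27.0]
tcp_rot: [3.133, -0.215, 0.002]
wrist_force: [0.7, 0.5, -0.4]
gripper_width: 0.704
grasp_force: 0.0
```

```bash
python3 - <<'E'
from plan import *
print(sensors.get_state()['position'])
# cmd pose bookkeeping: local slide 6+2+1+1+1+.5+.5-.5-.5=11 from local -10
a=snap('wrist','w5')
g=a['image'][:,312:322].mean((1,2)).astype(int);print(list(zip(range(90,150),g[90:150])))
print('core top edge',proj(a,[w(65,0,85.7)])[0],'stop near/far',proj(a,[w(65,0,95),w(73,0,95)]))
for v in(150,170,190):print(v,a['image'][v,240:400:4].mean(1).astype(int).tolist())
E
```

```text
[540.08652917  25.87729239  27.039818  ]
[(90, np.int64(81)), (91, np.int64(81)), (92, np.int64(81)), (93, np.int64(81)), (94, np.int64(82)), (95, np.int64(82)), (96, np.int64(82)), (97, np.int64(83)), (98, np.int64(83)), (99, np.int64(83)), (100, np.int64(83)), (101, np.int64(83)), (102, np.int64(84)), (103, np.int64(84)), (104, np.int64(84)), (105, np.int64(84)), (106, np.int64(84)), (107, np.int64(85)), (108, np.int64(85)), (109, np.int64(85)), (110, np.int64(85)), (111, np.int64(86)), (112, np.int64(86)), (113, np.int64(86)), (114, np.int64(86)), (115, np.int64(87)), (116, np.int64(87)), (117, np.int64(93)), (118, np.int64(126)), (119, np.int64(186)), (120, np.int64(203)), (121, np.int64(206)), (122, np.int64(158)), (123, np.int64(129)), (124, np.int64(130)), (125, np.int64(128)), (126, np.int64(128)), (127, np.int64(128)), (128, np.int64(129)), (129, np.int64(129)), (130, np.int64(129)), (131, np.int64(129)), (132, np.int64(130)), (133, np.int64(130)), (134, np.int64(130)), (135, np.int64(130)), (136, np.int64(130)), (137, np.int64(131)), (138, np.int64(160)), (139, np.int64(218
[... 253 characters left out ...]
55.39731118] stop near/far [[319.93171597 160.19188812]
 [319.95600275 135.75373996]]
150 [208, 209, 229, 235, 234, 231, 232, 234, 235, 234, 233, 234, 233, 232, 232, 236, 233, 231, 232, 233, 232, 235, 230, 227, 232, 233, 232, 234, 232, 232, 231, 233, 234, 236, 235, 234, 232, 233, 231, 195]
170 [237, 236, 237, 236, 236, 236, 220, 220, 196, 132, 145, 160, 165, 170, 175, 180, 182, 184, 184, 187, 191, 191, 193, 193, 193, 191, 189, 186, 181, 179, 171, 154, 207, 215, 214, 229, 236, 236, 236, 236]
190 [235, 235, 235, 235, 235, 235, 216, 217, 218, 131, 143, 160, 168, 176, 180, 182, 185, 187, 189, 191, 192, 192, 190, 190, 188, 188, 187, 185, 182, 180, 169, 152, 213, 213, 217, 234, 234, 234, 234, 234]
```

```bash
cat > knob.py <<'E'
from plan import *
obs=[('top',(219,198)),('scene',(367,104)),('w1',(69,180))]
for q in np.arange(2.5,2.95,.05):
    k=w(0,80-140*np.cos(q),100+140*np.sin(q))
    print(round(q,2),np.round(k),[ (proj(load(n),k)[0]-uv).round(1).tolist() for n,uv in obs])
E
python3 knob.py; python3 - <<'E'
from plan import *
R4=R.from_rotvec([3.13415279,-.215064505,-.00039])
plan(np.array(w(1,.7,27.7)),R4,[(*w(0,150,280),-.137+1.3)])
print((R4*R.from_rotvec([0,0,-.866*1.5])).as_rotvec())
E
```

```text
2.5 [565. 216. 184.] [[3.8, -0.6], [-4.4, -3.3], [-4.7, 7.6]]
2.55 [565. 220. 178.] [[2.6, -0.4], [-3.5, -2.6], [-4.1, 5.9]]
2.6 [566. 224. 172.] [[1.6, -0.2], [-2.6, -1.7], [-2.9, 4.1]]
2.65 [566. 227. 166.] [[0.7, 0.0], [-1.8, -0.7], [-1.4, 2.4]]
2.7 [567. 230. 160.] [[0.0, 0.3], [-1.2, 0.4], [0.5, 0.7]]
2.75 [567. 233. 153.] [[-0.5, 0.6], [-0.6, 1.6], [2.9, -1.0]]
2.8 [568. 236. 147.] [[-0.9, 1.0], [-0.1, 3.0], [5.5, -2.6]]
2.85 [568. 238. 140.] [[-1.1, 1.3], [0.2, 4.4], [8.5, -4.2]]
2.9 [568. 240. 133.] [[-1.1, 1.7], [0.5, 5.9], [11.7, -5.7]]
2.95 [568. 241. 127.] [[-1.0, 2.1], [0.6, 7.6], [15.2, -7.3]]
[559.1, 174.3, 280.0] -> [-0.0021, -0.2986, -0.5046] [-0.0001, 0.0002, -0.8667]
[-2.62604392e+00 -1.72421076e+00  3.76780489e-04]
```

Emit:
jog_arm(increments=[[[0,0,-0.01],[0,0,0],-0.4],[[0,0,-0.04],[0,0,0],-0.4],[[0,0,-0.12],[0,0,0],-0.4],[[0,0,-0.24],[0,0,0],-0.4],[[0,0,-0.36],[0,0,0],-0.4],[[0,0,-0.48],[0,0,0],-0.4],[[-0.0021,-0.1,-0.5046],[0,0,-0.1],-0.4],[[-0.0021,-0.2,-0.5046],[0,0,-0.22],-0.4],[[-0.0021,-0.2986,-0.5046],[0,0,-0.34],-0.4],[[-0.0021,-0.2986,-0.5046],[0,0,-0.46],-0.4],[[-0.0021,-0.2986,-0.5046],[0,0,-0.58],-0.4],[[-0.0021,-0.2986,-0.5046],[0,0,-0.7],-0.4],[[-0.0021,-0.2986,-0.5046],[0,0,-0.82],-0.4],[[-0.0021,-0.2986,-0.5046],[0,0,-0.866],-0.4],[[-0.0021,-0.2986,-0.5046],[0,0,-0.866],-0.4]])

```text
clock: 27.85
position: [559.0, 174.4, 280.1]
tcp_rot: [2.625, 1.722, 0.001]
wrist_force: [-0.0, -0.3, -0.3]
gripper_width: 0.701
grasp_force: 0.0
```

```bash
python3 - <<'E'
from plan import *
print(sensors.get_state()['position'],sensors.get_state()['tcp_rot'])
a=snap('wrist','w6'); q=2.7;k=w(0,80-140*np.cos(q),100+140*np.sin(q));print('knob pred',proj(a,[k,w(15,k[1]*0+80-140*np.cos(q),k[2])]))
cv2.imwrite('pics/w6c.png',a['image'][:,:,::-1])
R5=R.from_rotvec([-2.626,-1.7242,.0004])
plan(np.array([559.1,174.3,280]),R5,[(*k[:2],210,1.434),(*k[:2],k[2]-30,1.434)])
c=load('w5');
E
```

```text
[559.01353635 174.4051429  280.09523968] [2.62517161e+00 1.72214977e+00 8.38129755e-04]
knob pred [[302.8782329  132.41016505]
 [318.20233036 128.00572471]]
[566.8, 230.3, 210.0] -> [0.109, -0.0304, 0.14] [-0.0002, 0.0001, -0.1813]
[566.8, 230.3, 129.8] -> [0.109, -0.0303, 0.3003] [-0.0002, 0.0001, -0.1813]
```

View pics/w6c.png

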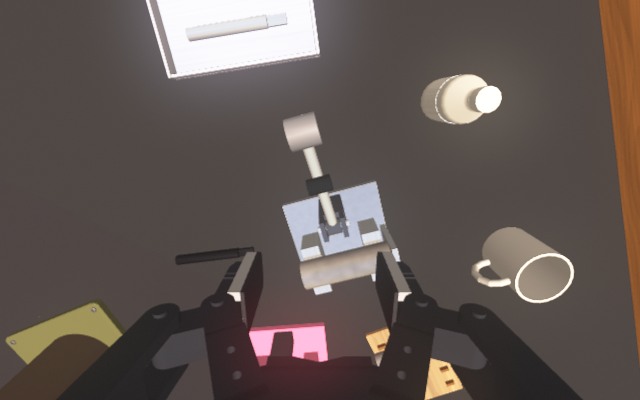

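Emit:
jog_arm(increments=[[[0.04,-0.01,0],[0,0,-0.1],-0.4],[[0.109,-0.0304,0.05],[0,0,-0.1813],-0.4],[[0.109,-0.0304,0.1],[0,0,-0.1813],-0.4],[[0.109,-0.0304,0.18],[0,0,-0.1813],-0.4],[[0.109,-0.0304,0.24],[0,0,-0.1813],-0.4],[[0.109,-0.0304,0.28],[0,0,-0.1813],-0.4],[[0.109,-0.0304,0.3],[0,0,-0.1813],-0.4],[[0.109,-0.0304,0.3],[0,0,-0.1813],-0.4],[[0.109,-0.0304,0.3],[0,0,-0.1813],0],[[0.109,-0.0304,0.3],[0,0,-0.1813],0.3],[[0.109,-0.0304,0.3],[0,0,-0.1813],1],[[0.109,-0.0304,0.3],[0,0,-0.1813],1],[[0.109,-0.0304,0.3],[0,0,-0.1813],1]], squeeze=25)

```text
clock: 29.52
position: [567.2, 230.9, 129.8]
tcp_rot: [2.367, 2.063, 0.002]
wrist_force: [-0.8, 3.4, 4.7]
gripper_width: 0.344
grasp_force: 27.4
```

```bash
python3 - <<'E'
import numpy as np
Y=lambda q:80-140*np.cos(q);Z=lambda q:100+140*np.sin(q)
for a,b in((2.7,1.4),(1.4,.2)):
    for q in np.linspace(a,b,17)[1:]: print([round((Y(q)-Y(a))/500,3),0,round(-(Z(q)-Z(a))/500,3)],end=',')
    print()
E
```

```text
[np.float64(-0.011), 0, np.float64(-0.02)],[np.float64(-0.023), 0, np.float64(-0.039)],[np.float64(-0.036), 0, np.float64(-0.058)],[np.float64(-0.051), 0, np.float64(-0.075)],[np.float64(-0.068), 0, np.float64(-0.09)],[np.float64(-0.086), 0, np.float64(-0.105)],[np.float64(-0.104), 0, np.float64(-0.117)],[np.float64(-0.124), 0, np.float64(-0.129)],[np.float64(-0.145), 0, np.float64(-0.138)],[np.float64(-0.166), 0, np.float64(-0.146)],[np.float64(-0.188), 0, np.float64(-0.153)],[np.float64(-0.21), 0, np.float64(-0.157)],[np.float64(-0.233), 0, np.float64(-0.16)],[np.float64(-0.255), 0, np.float64(-0.16)],[np.float64(-0.278), 0, np.float64(-0.159)],[np.float64(-0.301), 0, np.float64(-0.156)],
[np.float64(-0.021), 0, np.float64(0.004)],[np.float64(-0.041), 0, np.float64(0.01)],[np.float64(-0.06), 0, np.float64(0.018)],[np.float64(-0.079), 0, np.float64(0.026)],[np.float64(-0.098), 0, np.float64(0.037)],[np.float64(-0.115), 0, np.float64(0.048)],[np.float64(-0.132), 0, np.float64(0.061)],[np.float64(-0.147), 0, np.float64(0.075)],[np.float64(-0.162), 0, np.float64(0.09)],[np.float64(-0.175), 0, np.float64(0.106)],[np.float64(-0.187), 0, np.float64(0.124)],[np.float64(-0.198), 0, np.float64(0.142)],[np.float64(-0.208), 0, np.float64(0.16)],[np.float64(-0.215), 0, np.float64(0.18)],[np.float64(-0.222), 0, np.float64(0.2)],[np.float64(-0.227), 0, np.float64(0.22)],
```

Emit:
jog_arm(increments=[[[-0.011,0,-0.02],[0,0,0],1],[[-0.023,0,-0.039],[0,0,0],1],[[-0.036,0,-0.058],[0,0,0],1],[[-0.051,0,-0.075],[0,0,0],1],[[-0.068,0,-0.09],[0,0,0],1],[[-0.086,0,-0.105],[0,0,0],1],[[-0.104,0,-0.117],[0,0,0],1],[[-0.104,0,-0.117],[0,0,0],1]])

```text
clock: 30.52
position: [559.4, 176.6, 187.1]
tcp_rot: [2.367, 2.061, -0.005]
wrist_force: [3.1, -4.2, -5.1]
gripper_width: 0.345
grasp_force: 26.9
```

Emit:
jog_arm(increments=[[[-0.02,0,-0.012],[0,0,0],1],[[-0.041,0,-0.021],[0,0,0],1],[[-0.062,0,-0.029],[0,0,0],1],[[-0.084,0,-0.036],[0,0,0],1],[[-0.106,0,-0.04],[0,0,0],1],[[-0.129,0,-0.043],[0,0,0],1],[[-0.151,0,-0.043],[0,0,0],1],[[-0.174,0,-0.042],[0,0,0],1],[[-0.197,0,-0.039],[0,0,0],1]])

```text
clock: 31.65
position: [546.0, 81.0, 208.1]
tcp_rot: [2.367, 2.064, -0.0]
wrist_force: [-0.1, 3.4, 1.0]
gripper_width: 0.347
grasp_force: 24.9
```

Emit:
jog_arm(increments=[[[-0.021,0,0.004],[0,0,0],1],[[-0.041,0,0.01],[0,0,0],1],[[-0.06,0,0.018],[0,0,0],1],[[-0.079,0,0.026],[0,0,0],1],[[-0.098,0,0.037],[0,0,0],1],[[-0.115,0,0.048],[0,0,0],1],[[-0.132,0,0.061],[0,0,0],1],[[-0.147,0,0.075],[0,0,0],1],[[-0.162,0,0.09],[0,0,0],1],[[-0.175,0,0.106],[0,0,0],1],[[-0.187,0,0.124],[0,0,0],1],[[-0.198,0,0.142],[0,0,0],1],[[-0.208,0,0.16],[0,0,0],1],[[-0.215,0,0.18],[0,0,0],1],[[-0.222,0,0.2],[0,0,0],1],[[-0.227,0,0.22],[0,0,0],1],[[-0.227,0,0.22],[0,0,0],1]])

```text
clock: 33.78
position: [529.3, -36.9, 97.5]
tcp_rot: [2.363, 2.06, -0.016]
wrist_force: [-5.7, -16.0, 5.2]
gripper_width: 0.343
grasp_force: 49.3
```

Emit:
jog_arm(increments=[[[0,0,0],[0,0,0],1],[[0,0,0],[0,0,0],1]])

```text
clock: 34.02
position: [529.3, -36.9, 97.6]
tcp_rot: [2.363, 2.06, -0.016]
wrist_force: [-6.3, -15.3, 4.5]
gripper_width: 0.345
grasp_force: 49.3
```

```bash
python3 - <<'E'
from plan import *
st=sensors.get_state();print({k:st[k] for k in('position','tcp_rot','wrist_force','ft_torque','gripper_width','grasp_force')})
t=snap('top','t7');s=snap('scene','s7')
for q in(0.05,.15,.2,.25,.3):
    k=w(0,80-140*np.cos(q),100+140*np.sin(q));print(q,np.round(k),proj(s,k),proj(t,k))
E
```

```text
{'position': array([529.25490199, -36.89333726,  97.59496321]), 'tcp_rot': array([ 2.36316525,  2.06001445, -0.01615768]), 'wrist_force': array([ -6.32125822, -15.33380953,   4.53445334]), 'ft_torque': array([-1.96963085,  0.77792223, -0.14901554]), 'gripper_width': 0.3446438132687374, 'grasp_force': 49.318655133247375}
0.05 [530. -34. 107.] [[282.78517452 195.80987429]] [[338.76953721 217.73104978]]
0.15 [531. -32. 121.] [[282.78862817 191.91878171]] [[338.45913624 216.92896143]]
0.2 [531. -31. 128.] [[282.97080336 189.79006227]] [[338.06954367 216.49082513]]
0.25 [531. -29. 135.] [[283.27550096 187.54500434]] [[337.52011334 216.0287772 ]]
0.3 [531. -28. 141.] [[283.70385894 185.18869355]] [[336.80868724 215.54356719]]
```

Radial strain has built up in the grip. The stiff hinge holds the lever, so I'll release, rise and press the knob from above with shut fingers.

Emit:
jog_arm(increments=[[[-0.01,0,0],[0,0,0],0.1],[[-0.01,0,0],[0,0,0],-0.4],[[-0.01,0,0],[0,0,0],-0.4],[[-0.005,0,0],[0,0,0],-0.4],[[-0.005,0,-0.05],[0,0,0],-0.4],[[-0.005,0,-0.13],[0,0,0],-0.4],[[-0.005,0,-0.2],[0,0,0],0],[[-0.005,0,-0.2],[0,0,0],1],[[-0.005,0,-0.2],[0,0,0],1],[[-0.005,0,-0.2],[0,0,0],1]])

```text
clock: 35.38
position: [529.3, -33.4, 195.1]
tcp_rot: [-2.367, -2.064, 0.005]
wrist_force: [-0.1, 0.2, 0.1]
gripper_width: -0.001
grasp_force: 0.0
```

```bash
python3 - <<'E'
from plan import *
print(sensors.get_state()['position'],sensors.get_state()['tcp_rot'])
a=snap('wrist','w8')
for q in(.05,.1,.15,.2,.25,.3):
    k=w(0,80-140*np.cos(q),100+140*np.sin(q));y=80-140*np.cos(q)
    print(q,'knob',proj(a,k)[0].round(1),'ends r',proj(a,[w(15,y,k[2]),w(-15,y,k[2])]).round(1).tolist(),'far edge',proj(a,w(0,y+16,k[2]))[0].round(1))
im=a['image'].astype(int)
for v in range(120,290,10): print(v,im[v,260:380:6].mean(1).astype(int).tolist())
E
```

```text
[529.28800322 -33.42382891 195.12854331] [-2.3669225  -2.06377972  0.00495845]
0.05 knob [320.8 197.8] ends r [[337.5, 197.8], [304.1, 197.8]] far edge [320.8 180.6]
0.1 knob [320.8 199.7] ends r [[337.9, 199.7], [303.7, 199.7]] far edge [320.9 182. ]
0.15 knob [320.9 201.3] ends r [[338.4, 201.3], [303.3, 201.3]] far edge [320.9 183.2]
0.2 knob [320.9 202.6] ends r [[339.0, 202.6], [302.8, 202.6]] far edge [320.9 184. ]
0.25 knob [320.9 203.5] ends r [[339.5, 203.5], [302.3, 203.5]] far edge [321.  184.4]
0.3 knob [321. 204.] ends r [[340.1, 204.1], [301.8, 204.0]] far edge [321.  184.3]
120 [215, 208, 202, 210, 206, 203, 205, 204, 81, 212, 242, 223, 80, 201, 206, 209, 207, 203, 203, 200]
130 [214, 215, 210, 208, 210, 212, 209, 205, 82, 213, 241, 224, 83, 200, 201, 203, 206, 204, 202, 202]
140 [186, 189, 190, 191, 191, 188, 191, 194, 165, 215, 242, 223, 163, 190, 188, 184, 182, 188, 190, 188]
150 [220, 234, 230, 233, 232, 121, 226, 224, 222, 214, 242, 222, 226, 224, 225, 115, 235, 232, 234, 235]
160 [221, 243, 241, 242, 242, 120, 225, 224, 225, 216, 241, 221, 224, 226, 224, 113, 243
[... 419 characters left out ...]
 223, 226, 228, 229, 227, 91, 89, 90, 90, 89, 89]
220 [98, 97, 96, 95, 95, 93, 92, 188, 190, 191, 193, 195, 196, 199, 90, 89, 90, 89, 88, 88]
230 [100, 99, 98, 96, 96, 95, 93, 92, 92, 91, 90, 89, 90, 89, 89, 89, 90, 88, 89, 89]
240 [239, 101, 100, 98, 96, 95, 94, 93, 91, 91, 91, 90, 88, 89, 90, 89, 88, 90, 90, 90]
250 [239, 103, 102, 99, 97, 95, 94, 92, 132, 133, 57, 131, 108, 89, 88, 90, 90, 89, 89, 88]
260 [230, 104, 101, 100, 97, 96, 66, 64, 132, 132, 56, 132, 128, 57, 61, 119, 172, 189, 193, 215]
270 [173, 104, 101, 100, 97, 82, 64, 63, 133, 132, 54, 131, 130, 56, 58, 210, 211, 208, 197, 214]
280 [106, 103, 100, 98, 96, 67, 63, 61, 131, 131, 53, 130, 131, 56, 57, 190, 209, 208, 201, 211]
```

Emit:
jog_arm(increments=[[[0,0,0.04],[0,0,0],1],[[0,0,0.09],[0,0,0],1],[[0,0,0.12],[0,0,0],1],[[0,0,0.13],[0,0,0],1],[[0,0,0.14],[0,0,0],1],[[0,0,0.14],[0,0,0],1]])

```text
clock: 36.17
position: [530.6, -33.7, 127.3]
tcp_rot: [2.367, 2.063, -0.0]
wrist_force: [0.2, 0.0, -0.4]
gripper_width: -0.001
grasp_force: 0.0
```

Emit:
jog_arm(increments=[[[0,0,0.006],[0,0,0],1],[[0,0,0.012],[0,0,0],1],[[0,0,0.018],[0,0,0],1],[[0,0,0.018],[0,0,0],1]])

```text
clock: 36.67
position: [530.3, -33.7, 117.9]
tcp_rot: [2.368, 2.064, -0.001]
wrist_force: [-0.1, 0.7, 0.3]
gripper_width: 0.002
grasp_force: 0.1
```

Emit:
jog_arm(increments=[[[0,0,0.004],[0,0,0],1],[[0,0,0.008],[0,0,0],1],[[0,0,0.01],[0,0,0],1],[[0,0,0.01],[0,0,0],1]])

```text
clock: 37.17
position: [530.3, -33.7, 113.0]
tcp_rot: [2.368, 2.064, -0.001]
wrist_force: [0.3, -0.6, 0.3]
gripper_width: -0.006
grasp_force: 0.3
```

Emit:
jog_arm(increments=[[[0,0,0.004],[0,0,0],1],[[0,0,0.006],[0,0,0],1],[[0,0,0.006],[0,0,0],1]])

```text
clock: 37.55
position: [530.3, -33.7, 110.1]
tcp_rot: [2.367, 2.064, -0.001]
wrist_force: [0.6, -0.3, 0.9]
gripper_width: 0.0
grasp_force: 0.3
```

Emit:
jog_arm(increments=[[[0,0,0.004],[0,0,0],1],[[0,0,0.008],[0,0,0],1],[[0,0,0.008],[0,0,0],1]])

```text
clock: 37.92
position: [530.2, -33.7, 105.9]
tcp_rot: [2.368, 2.064, -0.001]
wrist_force: [0.1, -0.2, -0.1]
gripper_width: 0.002
grasp_force: 0.1
```

Emit:
jog_arm(increments=[[[0,0,0.003],[0,0,0],1],[[0,0,0.006],[0,0,0],1],[[0,0,0.006],[0,0,0],1]])

```text
clock: 38.3
position: [530.3, -33.7, 103.0]
tcp_rot: [2.367, 2.064, -0.001]
wrist_force: [0.1, 1.3, -0.3]
gripper_width: 0.0
grasp_force: 0.1
```

Emit:
jog_arm(increments=[[[0,0,0.003],[0,0,0],1],[[0,0,0.006],[0,0,0],1],[[0,0,0.006],[0,0,0],1]])

```text
clock: 38.67
position: [530.4, -33.8, 100.2]
tcp_rot: [2.367, 2.063, -0.001]
wrist_force: [-0.1, -0.5, 1.5]
gripper_width: -0.005
grasp_force: 0.4
```

Emit:
jog_arm(increments=[[[0,0,0.003],[0,0,0],1],[[0,0,0.004],[0,0,0],1],[[0,0,0.004],[0,0,0],1]])

```text
clock: 39.05
position: [530.6, -33.9, 99.7]
tcp_rot: [2.367, 2.064, -0.002]
wrist_force: [-4.1, -0.8, 8.3]
gripper_width: 0.003
grasp_force: 4.3
```

Emit:
jog_arm(increments=[[[0,0,0.002],[0,0,0],1],[[0,0,0.002],[0,0,0],1],[[0,0,0.002],[0,0,0],1]])

```text
clock: 39.42
position: [530.6, -33.9, 99.5]
tcp_rot: [2.367, 2.064, -0.002]
wrist_force: [-6.0, 0.3, 12.5]
gripper_width: -0.002
grasp_force: 6.2
```

Emit:
jog_arm(increments=[[[0,0,0.001],[0,0,0],1],[[0,0,0.001],[0,0,0],1],[[0,0,0.001],[0,0,0],1],[[0,0,0.001],[0,0,0],1]])

```text
clock: 39.92
position: [530.7, -33.9, 99.5]
tcp_rot: [2.367, 2.064, -0.002]
wrist_force: [-7.3, -0.7, 14.6]
gripper_width: -0.003
grasp_force: 7.2
```

Emit:
jog_arm(increments=[[[0,0,-0.004],[0,0,0],1],[[0,0,-0.02],[0,0,0],1],[[0,0,-0.08],[0,0,0],1],[[0,0,-0.18],[0,0,0],1],[[0,0,-0.3],[0,0,0],1],[[-0.1,0,-0.36],[0,0,0],1],[[-0.22,0,-0.36],[0,0,0],1],[[-0.34,0,-0.36],[0,0,0],1],[[-0.4,0,-0.36],[0,0,0],1],[[-0.4,0,-0.36],[0,0,0],1],[[-0.4,0,-0.36],[0,0,0],1]])

```text
clock: 41.3
position: [503.1, -231.0, 276.8]
tcp_rot: [2.367, 2.064, -0.001]
wrist_force: [-0.4, 0.4, -0.5]
gripper_width: 0.0
grasp_force: 0.0
```

```bash
python3 - <<'E'
from plan import *
st=sensors.get_state();print(st['clock'],st['position'],st['wrist_force'])
s=snap('scene','s9');t=snap('top','t9')
for q in(.03,.06,.1,.15,.2):
    k=w(0,80-140*np.cos(q),100+140*np.sin(q));print(q,proj(s,k)[0].round(1),proj(t,k)[0].round(1))
# change masks vs initial images; knob blob around prediction
for n,a in(('scene',s),('top',t)):
    d=np.abs(a['image'].astype(int)-load(n)['image']).sum(2)
    u,v=(283,195) if n=='scene' else (339,217)
    m=(d>60).astype(np.uint8);print(n);
    print('\n'.join(''.join('#' if x else '.' for x in r) for r in m[v-14:v+15,u-22:u+23]))
E
```

```text
41.3 [ 503.1459766  -231.0367688   276.82855229] [-0.42958332  0.37183862 -0.45680516]
0.03 [282.8 196.5] [338.8 217.9]
0.06 [282.8 195.4] [338.8 217.7]
0.1 [282.7 193.9] [338.7 217.3]
0.15 [282.8 191.9] [338.5 216.9]
0.2 [283.  189.8] [338.1 216.5]
scene
..................#####..########.#######.###
...................######..######.######.####
....................#####...####...####.#####
......................####...#..........#####
...................##..#########...##########
.................#####..#########.#####..####
................########.#.######.######...##
...............########..#################...
..............#.#################..########..
.............####.##.#####.####.....########.
.............#################.####...#######
............#################...#####..######
............#################.##.#####..#####
...........#.###############.####.#####..####
...........################.####....#####..##
...........##.############.#####.....#####..#
...........###.##########.######......#####..
.............##.########.######........#####.
.............###
[... 1127 characters left out ...]
..........
######........#..############................
######.######..##############................
######.....##..#.############................
#####..........##############................
.#####.........#.############................
.#####........##.############................
.#####.........#.############................
#####................#...###.................
#####........................................
#####........................................
####.........................................
#####........................................
#####........................................
#####........................................
####.........................................
```

```bash
python3 - <<'E'
from plan import *
s=load('s9');t=load('t9')
th=np.linspace(0,6.28,40)
for q in(.0,.03,.06,.1,.15,.2):
    y,z=80-140*np.cos(q),100+140*np.sin(q)
    P=[w(x,y+16*np.cos(a),z+16*np.sin(a)) for x in(-15,15) for a in th]
    for n,c in(('s',s),('t',t)):
        p=proj(c,P);print(q,n,'u',p[:,0].min().round(1),p[:,0].max().round(1),'v',p[:,1].min().round(1),p[:,1].max().round(1),end='  ')
    print()
im=s['image'].astype(int)
# knob->core gap, stop/core: sample along core top line, local x 40..75 at z 85.7
for x in range(44,76,2): print(x,im[tuple(proj(s,w(x,0,85.7 if x<=65 else 95))[0].round().astype(int)[::-1])],end=' ')
E
```

```text
0.0 s u 272.3 293.5 v 187.1 208.0  0.0 t u 331.0 346.4 v 210.4 225.6  
0.03 s u 272.2 293.4 v 186.0 207.0  0.03 t u 331.0 346.5 v 210.2 225.5  
0.06 s u 272.1 293.4 v 184.9 206.0  0.06 t u 331.0 346.5 v 209.9 225.3  
0.1 s u 272.0 293.4 v 183.3 204.5  0.1 t u 330.9 346.5 v 209.5 225.0  
0.15 s u 272.0 293.5 v 181.3 202.6  0.15 t u 330.6 346.3 v 209.1 224.7  
0.2 s u 272.1 293.8 v 179.1 200.5  0.2 t u 330.1 346.0 v 208.6 224.3  
44 [168 172 161] 46 [170 174 166] 48 [169 174 165] 50 [169 176 164] 52 [176 178 169] 54 [167 171 155] 56 [173 175 165] 58 [168 172 160] 60 [186 197 193] 62 [186 197 193] 64 [206 228 226] 66 [206 227 227] 68 [214 232 232] 70 [214 232 232] 72 [173 186 184] 74 [90 90 81]
```

```bash
python3 -c "
from bench import ticket
print(ticket.hand_in())"
```

```text
the job is handed in; nothing more can be done
None
```

I handed the job in at about 41 s. The chisel is in the tray and the thick core lies in the vees, pushed up to the stop with about 8 N. The clamp was pressed down on it with about 15 N (lever angle about 0.06–0.09) and left to hold by itself. I did not recheck the core-to-stop contact after clamping, and the hand-in returned no verdict.

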